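# Second rinse basket on the drip hook

### The arm

A 7-joint arm with a two-finger parallel gripper is mounted at the origin on a cart in front of the work surface, level with it; the furniture and walls round the work are solid. World frame = base frame: x ahead of the robot, y to its left, z up, the work surface at z = 0. Lengths are in m, angles in rad, forces in N, time in s.
With the tool pointing down it reaches from about 0.425 to 0.875 m from the base axis. Payload 4.7 kg.
Tool frame: the origin (TCP) lies on the centre line of the jaws, within the pads' length; the fingertips stand ahead of it and the grasp point (between the pads) lies 2 mm behind it (nose_length is the z of the fingertips in the tool frame, in m); z points along the fingers, y is the line along which they close (so a half turn about z gives the same grasp; the last joint's range is limited). The gripper opens to 87 mm and grips with 3 to 60 N. Pads are 19 mm wide; open, the fingers measure 117 mm over their backs; the gripper's body (75 mm by 190 mm) begins 51 mm behind the grasp point.
Start: joints at [1.184, 0.321, -0.07, 1.45, 0.023, 1.371, -0.057], TCP at [0.254, -0.599, 0.24] pointing down, gripper open.
Joint ranges: [-2.86, 2.86], [-0.3, 2.09], [-1.38, 1.24], [0.06, 2.45], [-1.56, 4.7], [0.09, 2.05], [-2.69, 2.69]. Speed limits (rad/s): [2.57, 2.57, 3.14, 3.14, 3.14, 3.14, 3.14].

### API

Orientations are given as a rotation vector (axis times angle).
In Python, from bench import * gives the robot as it stands.
- The arm moves only by the tool send_rows, never from a script. Its arguments are lists of equal length, an entry for each row: "xyz": the shift along the tool's x, y, z in mm, a list of three; "dr": the turn, a rotation vector about the tool's x, y, z in rad, a list of three. A call has exactly 10 rows; each row is the pose to reach, as a shift and turn from the pose commanded when the call began, along the tool's axes at that moment; what a row does not reach only later rows make up. A row lasts 1/12 s, in which the tool goes at most 41.7 mm and 7.16 degrees, less where a joint would pass 70% of its speed; a pose out of reach is approached as far as the arm can. A call with a gripper value outside its range is refused whole. "jaw" is the finger opening in mm, from 0 to 87, set as the call begins (left out, the last holds). The fingers move at their own pace and stop on an object; "grip_force" is the grip in N (left out, the last holds). Time passes only in rows, so rows that repeat a pose let the fingers close, or fill a call up. It gives the time, the measured TCP pose, the force, the opening and the grip force at its end, in the units of the state.
- get_state(): the state, without advancing time (a new reading comes with each control period).
- get_image(name): name is "scene" or "top" or "wrist"; returns the picture (420x560x3 uint8, red, green, blue); there is no depth.
- calibration(name): a dict with "vfov" (degrees; the focal length in pixels is half the picture's height over the tangent of half this angle, whatever the lens; pixels are square), "cx", "cy" (the principal point, pixels), "k1" (the pictures are not rectified: a ray, as slopes to the right and down, at radius r is drawn at 1 + k1 r^2 times it, then the intrinsics apply), "rvec" (rotation vector, rad) and "tvec" (3), from world to camera coordinates, as OpenCV has them; the wrist camera has in their place "hand_eye" (4x4, takes a point from camera to tool coordinates, whose origin is the TCP and whose axes are the flange's). Camera axes: x right, y down, z forward; pixel columns grow to the right and rows downward; lengths in m; the calibration is good to about 2 mm. A picture is of the moment at which its call begins: read the wrist's pose just before it. calibration takes no time and is no camera call.
- close_job(): hands the job in; it is judged then, once.
The state is a dict: "time": time; "joint_positions": joint angles; "qd": joint speeds; "joint_torque": joint torques, N m; "position": TCP position; "tool_rot": TCP orientation; "ft_force": force on the tool from outside, world axes, zero at the start; "torque": the same for the moment, N m; "grip_width": opening from 0.0 (shut) to 1.0 (fully open); "grip_force": force on a finger pad.
Only numpy, scipy, OpenCV 4.12 (cv2) and the standard library are available. Lean on these libraries where they do the work, as an engineer would, in place of code of your own. Each camera call takes 0.05 s, during which the arm holds its last target. There are 200 camera calls.

### The job

Hang the loose rinse basket by its loop on the hook of the drip stand, next to the basket that already hangs there. The first basket must stay on the hook where it is, the two should hang freely without touching each other, and the covered tin stays where it stands.

Things in the scene. Friction and masses are not known exactly. Their poses are not given: they have to be found in the camera images.
- loose_basket_grip (a point): Loose steel basket 64 (x) x 46 (y) x 26 mm on the worktop, under 0.23 kg, with a closed loop above. Window under the loop: 58 mm wide, open along y, from 27 to 97 mm above the foot (86 at the sides; peaked roof centres on a bar; strap 16 mm wide). On top a black grip 12 (x) x 22 (y) x 42 mm. This point: grip's centre, 123 mm above the foot; z up; half turns are alike.
- hung_basket_grip (a point): The basket that already hangs on the hook, near the post: same shape and size as the loose one, free to swing and slide on the arm. This point: centre of its black grip, 123 mm above its foot, axes as for the loose one. Hanging, a grip's centre is 31 mm above the hook arm's axis. It hangs at y = 130 to 150 mm in the frame of hook_end.
- hook_end (a point): Hook of the fixed drip stand: level rod 10 mm thick, axis 155 mm above the worktop, over a drip tray 110 x 240 x 12 mm. This point: on the arm's axis at its free end; +y runs along the arm to the post (level to 180, post at 200 mm), z up. The end turns up, out to y = -15 mm, top 23 mm above the axis; nothing of the stand is higher. Arm free from y = 0 to 105 mm.
- tin_knob (a point): Bystander: covered steel tin 67 x 49 x 46 mm, about as wide as the basket but closed, with a short black block knob on its lid (top 69 mm up) and no loop. This point: centre of the knob, 57 mm above the worktop.
Not all that is in view belongs to the job. What is shaped like the part that bears loose_basket_grip but orange or yellow is not meant.

How it is judged:
At the end, for the whole second after the job is handed in: Both baskets hang by their loops on the level hook arm (grip centre within 12 mm sideways, 7 mm in height), within 11 degrees of upright, released, at rest, not touching each other; the first within 25 mm of where it hung, the tin within 30 mm of where it stood (x of loose_basket_grip in the frame of hook_end between -0.012 and 0.012 m and z of loose_basket_grip in the frame of hook_end between 0.024 and 0.038 m and y of loose_basket_grip in the frame of hook_end between 0 and 0.19 m and angle between each of loose_basket_grip, hung_basket_grip's own z axis and vertical below 0.2 rad and contact force between each of loose_basket, hung_basket and drip_stand above 0.3 N and linear speed of each of loose_basket, hung_basket below 0.03 m/s and angular speed of each of loose_basket, hung_basket below 0.5 rad/s and x of hung_basket_grip in the frame of hook_end between -0.012 and 0.012 m and z of hung_basket_grip in the frame of hook_end between 0.024 and 0.038 m and y of hung_basket_grip in the frame of hook_end between 0 and 0.19 m and distance of hung_basket_grip from where it was at the start of the episode below 0.025 m and distance of tin_knob from where it was at the start of the episode below 0.03 m and contact force between loose_basket and hung_basket below 0.05 N).
It fails at once if the basket that already hangs is knocked off the hook or shoved along by more than 40 mm (distance of hung_basket_grip from where it was at the start of the episode above 0.04 m).
It fails at once if the covered tin is moved by more than 50 mm (distance of tin_knob from where it was at the start of the episode above 0.05 m).
It also fails if it takes over 38 s, if anything falls off the work surface, if the arm or the gripper's body presses on something with over 40 N, if the wrist force passes 120 N, or if a joint passes its speed limit or range.

## Working session

There is one attempt and no reset: what is moved stays moved. The work goes in short steps, Python scripts to look and compute and a tool call to move; the robot and the scene stay as the last step left them, time stands still between calls to the robot, and variables do not carry over. Pictures are saved under pics/ and viewed, at most 10 in all, crops included, and the job is handed in when it is done.

Besides the shell and the picture viewer there is one more tool, called after ">>>" in YAML: its name, and indented under it one key for each argument. send_rows: Moves the arm, as the interface text tells. Its arguments: {"type":"object","properties":{"xyz":{"type":"array"},"dr":{"type":"array"},"jaw":{"type":"number"},"grip_force":{"type":"number"}},"required":["xyz","dr"]}

```bash
mkdir -p pics; ls; python3 - <<'E'
from bench import *
import cv2
s=get_state(); print({k:s[k] for k in('time','position','tool_rot','grip_width')})
try: print(nose_length)
except Exception as e: print(e)
for n in('scene','top'):
    cv2.imwrite(f'pics/{n}0.png',get_image(n)[:,:,::-1]); print(calibration(n))
print(calibration('wrist'))
E
```

```text
pics
{'time': 0.0, 'position': array([ 0.25334806, -0.59802489,  0.23847364]), 'tool_rot': array([-3.07691209e+00, -6.25094126e-01,  7.84621716e-04]), 'grip_width': 1.001046795630895}
0.017
{'vfov': 49.41323121750374, 'cx': 275.27417743035244, 'cy': 206.53322066101003, 'k1': -0.14992859068372857, 'rvec': array([ 0.84703751, -2.3103627 ,  1.34290493]), 'tvec': array([0.32834838, 0.30783317, 0.77209043])}
{'vfov': 42.804056519131684, 'cx': 285.61055910890894, 'cy': 209.26930239717242, 'k1': -0.2138849912223703, 'rvec': array([ 2.15271099, -2.17134038,  0.13041721]), 'tvec': array([-0.05226314,  0.51114966,  1.45839429])}
{'vfov': 61.38217526053164, 'cx': 275.9021669461751, 'cy': 208.52399444204428, 'k1': -0.06042346597670286, 'hand_eye': array([[-3.92215293e-05, -9.55065165e-01, -2.96395899e-01,
         8.13414274e-02],
       [ 9.99999660e-01,  2.06562949e-04, -7.97928020e-04,
        -1.33039219e-03],
       [ 8.23297667e-04, -2.96395829e-01,  9.55064833e-01,
        -1.45344903e-01],
       [ 0.00000000e+00,  0.00000000e+00,  0.00000000e+00,
         1.00000000e+00]])}
```

View pics/scene0.png

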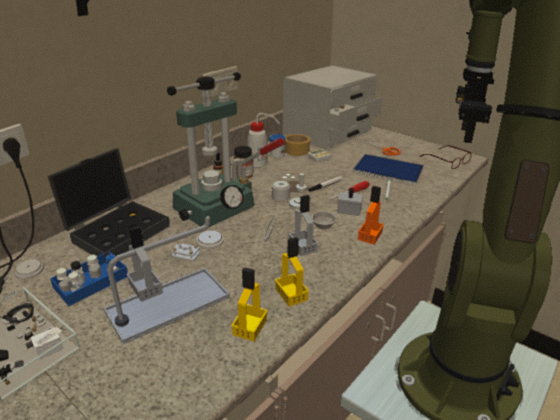

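View pics/top0.png

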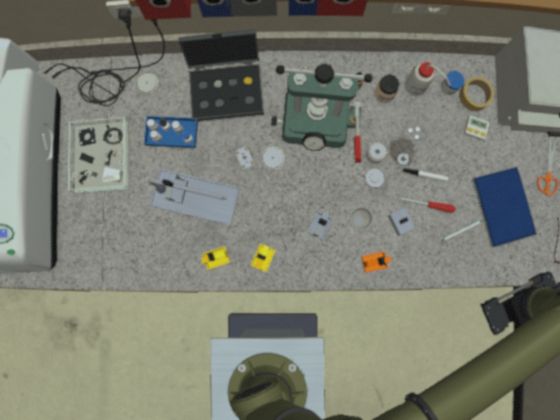

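The scene shows the loose grey basket's grip at about (304,203), the hung one's at (137,240), the hook end at (208,220) and the tin at (350,203). In the top view the loose basket is at (320,224), the stand at (195,197) and the tin at (402,221). Next I'll view an enlarged crop of both.

```bash
cat >h.py <<'E'
from bench import *
import numpy as np, cv2
from scipy.spatial.transform import Rotation as R
def cam(n,st=None):
    c=calibration(n); f=210/np.tan(np.radians(c['vfov']/2))
    if n=='wrist':
        T=np.eye(4);T[:3,:3]=R.from_rotvec(st['tool_rot']).as_matrix();T[:3,3]=st['position']
        W=np.linalg.inv(T@c['hand_eye']); Rm,t=W[:3,:3],W[:3,3]
    else: Rm,t=R.from_rotvec(c['rvec']).as_matrix(),np.array(c['tvec'])
    return c,f,Rm,t
def ray(n,uv,st=None):
    c,f,Rm,t=cam(n,st); d=np.array([(uv[0]-c['cx'])/f,(uv[1]-c['cy'])/f]); p=d.copy()
    for _ in range(30): p=d/(1+c['k1']*(p@p))
    return -Rm.T@t, Rm.T@np.array([p[0],p[1],1])
def plane(n,uv,z,st=None):
    o,d=ray(n,uv,st); return o+d*(z-o[2])/d[2]
def tri(*rs):
    A=0;b=0
    for o,d in rs:
        d=d/np.linalg.norm(d);P=np.eye(3)-np.outer(d,d);A=A+P;b=b+P@o
    X=np.linalg.solve(A,b)
    return X,[np.linalg.norm(np.cross(X-o,d/np.linalg.norm(d))) for o,d in rs]
def proj(n,X,st=None):
    c,f,Rm,t=cam(n,st);q=Rm@X+t;p=q[:2]/q[2];p=p*(1+c['k1']*(p@p));return p*f+[c['cx'],c['cy']]
E
python3 - <<'E'
import cv2,numpy as np
t=cv2.imread('pics/top0.png');s=cv2.imread('pics/scene0.png')
a=cv2.resize(t[165:240,145:345],None,fx=4,fy=4,interpolation=cv2.INTER_CUBIC)
b=cv2.resize(s[190:340,100:330],(460,300),interpolation=cv2.INTER_CUBIC)
b2=cv2.resize(s[190:265,285:370],(340,300),interpolation=cv2.INTER_CUBIC)
cv2.imwrite('pics/c0.png',np.vstack([a,np.hstack([b,b2])]))
from h import *
for n,im,boxes in(('top',t,dict(loose=(305,205,345,245),tin=(388,205,418,238),hung=(148,170,180,200))),('scene',s,dict(loose=(290,190,320,225),tin=(335,180,370,220),hung=(125,222,155,262)))):
  for k,(x0,y0,x1,y1) in boxes.items():
    m=(im[y0:y1,x0:x1].max(2)<45).astype(np.uint8)
    N,l,st,c=cv2.connectedComponentsWithStats(m)
    print(n,k,[(st[i].tolist(),(c[i]+[x0,y0]).round(1)) for i in range(1,N) if st[i][4]>6])
E
```

```text
top loose [([15, 15, 5, 4, 12], array([321.9, 221.8]))]
top tin []
top hung [([16, 11, 8, 5, 23], array([167.7, 183. ]))]
scene loose [([11, 6, 8, 16, 122], array([304.5, 203.5]))]
scene tin [([14, 9, 4, 9, 22], array([350.7, 192.5]))]
scene hung [([0, 0, 30, 29, 597], array([137.3, 232.9]))]
```

View pics/c0.png

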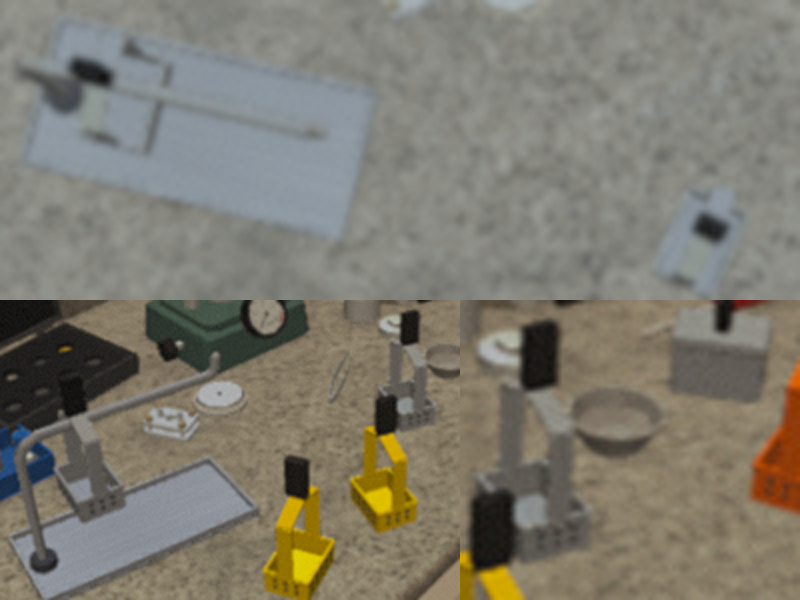

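The crop shows: top view hook tip at about (224.5,198), arm running left to the post at about (160,189); loose grip at (322.5,222), basket long axis along image (-35,88). In the scene, the hook tip is at (207,218).

```bash
python3 - <<'E'
from h import *
np.set_printoptions(precision=4,suppress=True)
for nm,u,v in(('loose',(322.5,222),(304.5,203.5)),('tip',(224.5,198),(207,218.5)),('hung',(168,183),(137,240)) ,('tin',(404,220.5),(350.7,192.5))):
    print(nm,*tri(ray('top',u),ray('scene',v)))
P=lambda u,v,z:plane('top',(145+u/4,165+v/4),z)
print('tip top',P(318,132,.17),'arm',P(130,94,.16),P(300,127,.16))
print('armdir',P(130,94,.16)-P(300,127,.16))
# tray corners
c=[P(*q,.012) for q in((60,22),(375,88),(342,236),(25,163))]
print('tray',c, c[0]-c[1],c[3]-c[2], 'ctr',sum(c)/4)
b=[P(*q,.026) for q in((690,187),(745,210),(705,292),(655,275))]
print('basket',b,b[3]-b[0],b[2]-b[1],sum(b)/4)
E
```

```text
loose [ 0.4664 -0.1515  0.1225] [np.float64(0.0008997881480406613), np.float64(0.0008997881480407896)]
tip [0.5246 0.0986 0.1733] [np.float64(0.0012774889036769235), np.float64(0.001277488903676821)]
hung [0.5629 0.2421 0.1775] [np.float64(0.00029095022959755744), np.float64(0.0002909502295975849)]
tin [ 0.4747 -0.3817  0.0562] [np.float64(0.0011465829267347039), np.float64(0.0011465829267345378)]
tip top [0.5241 0.0981 0.17  ] arm [0.5514 0.221  0.16  ] [0.5289 0.1107 0.16  ]
armdir [0.0225 0.1102 0.    ]
tray [array([0.6281, 0.3032, 0.012 ]), array([0.5774, 0.0754, 0.012 ]), array([0.4725, 0.0985, 0.012 ]), array([0.5262, 0.3264, 0.012 ])] [0.0506 0.2278 0.    ] [0.0537 0.228  0.    ] ctr [0.551  0.2009 0.012 ]
basket [array([ 0.5035, -0.1455,  0.026 ]), array([ 0.487 , -0.1836,  0.026 ]), array([ 0.4301, -0.1548,  0.026 ]), array([ 0.4423, -0.1203,  0.026 ])] [-0.0612  0.0252  0.    ] [-0.0569  0.0288  0.    ] [ 0.4657 -0.151   0.026 ]
```

```bash
cat >>h.py <<'E'
def go(p,yaw,st=None):
    "print tool-frame shift (mm) and turn to pose p, tool pointing down, tool y at heading yaw deg (mod 180)"
    st=st or get_state(); Rc=R.from_rotvec(st['tool_rot']).as_matrix()
    best=None
    for a in(yaw,yaw+180):
        a=np.radians(a); y=np.array([np.cos(a),np.sin(a),0]); z=np.array([0,0,-1.]); Rt=np.c_[np.cross(y,z),y,z]
        w=R.from_matrix(Rc.T@Rt).as_rotvec()
        print('dr',w.round(4),end=' ')
    print('xyz',(1000*Rc.T@(np.array(p)-st['position'])).round(1))
E
python3 - <<'E'
from h import *
s=get_state();print(R.from_rotvec(s['tool_rot']).as_matrix().round(3),s['joint_positions'].round(2))
go([.466,-.1515,.25],-24.5)
E
```

```text
[[ 0.921  0.39  -0.001]
 [ 0.39  -0.921  0.002]
 [-0.    -0.002 -1.   ]] [ 1.18  0.32 -0.07  1.45  0.02  1.37 -0.06]
dr [-1.700e-03 -6.000e-04 -7.424e-01] dr [-7.0000e-04  2.1000e-03  2.3992e+00] xyz [ 370.  -328.3  -10.9]
```

>>> send_rows:
  xyz:
    - [30,-27,-1]
    - [60,-54,-2]
    - [90,-81,-3]
    - [120,-108,-4]
    - [150,-135,-5]
    - [180,-162,-6]
    - [210,-189,-7]
    - [240,-216,-8]
    - [270,-243,-9]
    - [300,-270,-10]
  dr:
    - [0,0,-0.074]
    - [0,0,-0.148]
    - [0,0,-0.222]
    - [0,0,-0.296]
    - [0,0,-0.37]
    - [0,0,-0.444]
    - [0,0,-0.518]
    - [0,0,-0.592]
    - [0,0,-0.666]
    - [0,0,-0.74]
  jaw: 60

```text
time: 0.93
position: [0.4246, -0.2309, 0.2494]
tool_rot: [2.641, 1.701, -0.001]
ft_force: [1.3, -0.3, -0.2]
grip_width: 0.687
grip_force: 0.0
```

```bash
python3 - <<'E'
from h import *
go([.466,-.1515,.25],-24.5);s=get_state();print(s['position'],s['time'],s['joint_positions'].round(2))
E
```

```text
dr [-0.0001  0.0005  0.0011] dr [-7.0000e-04 -2.0000e-04 -3.1405e+00] xyz [89.4  4.8 -0.6]
[ 0.42463469 -0.23088332  0.24940868] 0.9333 [ 0.86 -0.02 -0.41  1.82 -0.01  1.34  0.03]
```

>>> send_rows:
  xyz:
    - [30,1,0]
    - [60,3,0]
    - [89,5,0]
    - [89,5,0]
    - [89,5,0]
    - [89,5,0]
    - [89,5,0]
    - [89,5,0]
    - [89,5,0]
    - [89,5,0]
  dr:
    - [0,0,0]
    - [0,0,0]
    - [0,0,0]
    - [0,0,0]
    - [0,0,0]
    - [0,0,0]
    - [0,0,0]
    - [0,0,0]
    - [0,0,0]
    - [0,0,0]

```text
time: 1.77
position: [0.4658, -0.1548, 0.2495]
tool_rot: [2.645, 1.694, -0.0]
ft_force: [-0.2, 0.2, 0.6]
grip_width: 0.69
grip_force: 0.0
```

```bash
python3 - <<'E'
from h import *
s=get_state();im=get_image('wrist')[:,:,::-1].copy()
print(s['position'],s['tool_rot'],s['time'])
print(proj('wrist',np.array([.466,-.1515,.1435]),s))
cv2.imwrite('pics/w0.png',im)
E
```

```text
[ 0.46580627 -0.15480468  0.24950974] [ 2.64544108e+00  1.69440196e+00 -2.27015458e-04] 1.7667
[276.20819049 210.31367726]
```

View pics/w0.png

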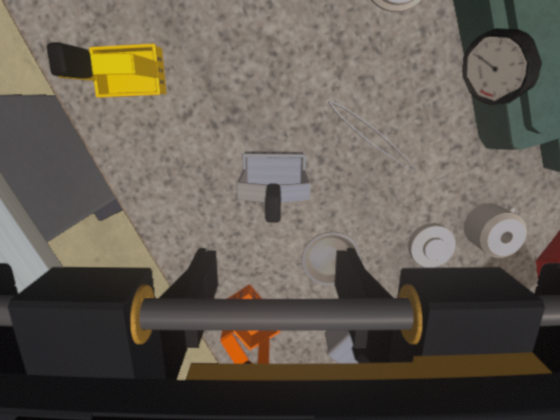

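The wrist view shows the grip's blob at (265–281, 184–221) with its top face near (273,211), about where predicted. The basket's edges are level in the picture, so the yaw is right.

```bash
python3 - <<'E'
from h import *
im=cv2.imread('pics/w0.png');s=get_state()
m=(im[175:230,250:300].max(2)<50).astype(np.uint8)
ys,xs=np.nonzero(m);print(xs.min()+250,xs.max()+250,ys.min()+175,ys.max()+175)
for r in range(0,55,5): 
    q=np.nonzero(m[r])[0]; print(r+175,(q.min()+250,q.max()+250) if len(q) else '')
c=plane('wrist',(273,ys.max()+175.5),.144,s);print('near edge',c)
h=R.from_rotvec(s['tool_rot']).as_matrix()[:,0]
p=c+h*.011;print('grip',p, np.degrees(np.arctan2(*R.from_rotvec(s['tool_rot']).as_matrix()[1::-1,1])))
# rim back edge tilt
print(plane('wrist',(303,152.5),.026,s)-plane('wrist',(246,152.5),.026,s))
go([p[0],p[1],.125-.0],-24.5)
E
```

```text
267 278 185 196
175 
180 
185 (np.int64(270), np.int64(275))
190 (np.int64(268), np.int64(278))
195 (np.int64(267), np.int64(278))
200 
205 
210 
215 
220 
225 
near edge [ 0.46843067 -0.14052561  0.144     ]
grip [ 0.47302746 -0.13053214  0.14399836] -24.701475959183043
[ 0.0539767 -0.0248314  0.       ]
dr [-0.      0.0001 -0.0035] dr [2.0000e-04 0.0000e+00 3.1381e+00] xyz [ 24.9  -3.6 124.5]
```

```bash
python3 - <<'E'
from h import *
im=cv2.imread('pics/w0.png');s=get_state()
m=(im[175:230,250:300].max(2)<80).astype(np.uint8)
ys,xs=np.nonzero(m);print(xs.min()+250,xs.max()+250,ys.min()+175,ys.max()+175)
for r in range(0,50,4): 
    q=np.nonzero(m[r])[0]; print(r+175,(q.min()+250,q.max()+250) if len(q) else '',im[r+175,273])
h=R.from_rotvec(s['tool_rot']).as_matrix()[:,0]
cx=(xs.min()+xs.max())/2+250.5
c=plane('wrist',(cx,ys.max()+175.5),.144,s)
p=c+h*.011;print('grip',p,'other edge at',proj('wrist',p+h*.011,s))
go([p[0],p[1],.127],-24.5)
E
```

```text
265 280 184 221
175  [147 138 139]
179  [149 140 141]
183  [100  95  96]
187 (np.int64(267), np.int64(279)) [44 44 48]
191 (np.int64(266), np.int64(279)) [44 44 47]
195 (np.int64(266), np.int64(279)) [46 46 49]
199 (np.int64(265), np.int64(280)) [52 52 56]
203 (np.int64(265), np.int64(279)) [52 52 56]
207 (np.int64(265), np.int64(279)) [51 52 55]
211 (np.int64(265), np.int64(279)) [51 52 56]
215 (np.int64(265), np.int64(279)) [52 52 56]
219 (np.int64(266), np.int64(279)) [50 51 55]
223  [110 117 128]
grip [ 0.46485588 -0.14818229  0.14399836] other edge at [272.92600537 193.13942217]
dr [-0.      0.0001 -0.0035] dr [2.0000e-04 0.0000e+00 3.1381e+00] xyz [  5.4  -3.6 122.5]
```

>>> send_rows:
  xyz:
    - [4,-4,15]
    - [4,-4,35]
    - [4,-4,55]
    - [4,-4,75]
    - [4,-4,93]
    - [4,-4,108]
    - [4,-4,118]
    - [4,-4,123]
    - [4,-4,123]
    - [4,-4,123]
  dr:
    - [0,0,0]
    - [0,0,0]
    - [0,0,0]
    - [0,0,0]
    - [0,0,0]
    - [0,0,0]
    - [0,0,0]
    - [0,0,0]
    - [0,0,0]
    - [0,0,0]

```text
time: 2.65
position: [0.4645, -0.1489, 0.127]
tool_rot: [2.644, 1.696, 0.001]
ft_force: [0.1, 0.1, 0.2]
grip_width: 0.688
grip_force: 0.0
```

>>> send_rows:
  xyz:
    - [0,0,0]
    - [0,0,0]
    - [0,0,0]
    - [0,0,0]
    - [0,0,0]
    - [0,0,0]
    - [0,0,0]
    - [0,0,0]
    - [0,0,0]
    - [0,0,0]
  dr:
    - [0,0,0]
    - [0,0,0]
    - [0,0,0]
    - [0,0,0]
    - [0,0,0]
    - [0,0,0]
    - [0,0,0]
    - [0,0,0]
    - [0,0,0]
    - [0,0,0]
  jaw: 0
  grip_force: 30

```text
time: 3.48
position: [0.464, -0.1487, 0.1263]
tool_rot: [-2.644, -1.696, 0.0]
ft_force: [-0.1, -1.0, -0.6]
grip_width: 0.135
grip_force: 29.9
```

>>> send_rows:
  xyz:
    - [0,0,-5]
    - [0,0,-15]
    - [0,0,-28]
    - [0,0,-42]
    - [0,0,-56]
    - [0,0,-70]
    - [0,0,-84]
    - [0,0,-96]
    - [0,0,-102]
    - [0,0,-102]
  dr:
    - [0,0,0]
    - [0,0,0]
    - [0,0,0]
    - [0,0,0]
    - [0,0,0]
    - [0,0,0]
    - [0,0,0]
    - [0,0,0]
    - [0,0,0]
    - [0,0,0]

```text
time: 4.32
position: [0.4651, -0.149, 0.2304]
tool_rot: [2.642, 1.695, 0.003]
ft_force: [-0.2, 0.8, -1.1]
grip_width: 0.134
grip_force: 29.9
```

```bash
python3 - <<'E'
from h import *
d=np.array([.2215,.9752])
e=np.array([.5266,.1074])
p=e-.085*d; print(p)
go([*p,.228],-12.8)
E
```

```text
[0.5077725 0.024508 ]
dr [ 0.0032  0.0005 -0.2066] dr [ 7.000e-04 -4.800e-03  2.935e+00] xyz [175.5 -33.5   2.3]
```

>>> send_rows:
  xyz:
    - [12,-2,0]
    - [32,-6,0]
    - [56,-11,0]
    - [82,-16,0]
    - [108,-21,0]
    - [133,-26,0]
    - [155,-30,0]
    - [169,-33,0]
    - [175,-34,0]
    - [175,-34,0]
  dr:
    - [0,0,-0.02]
    - [0,0,-0.04]
    - [0,0,-0.07]
    - [0,0,-0.1]
    - [0,0,-0.13]
    - [0,0,-0.16]
    - [0,0,-0.18]
    - [0,0,-0.2]
    - [0,0,-0.207]
    - [0,0,-0.207]

```text
time: 5.15
position: [0.5059, 0.0269, 0.2281]
tool_rot: [-2.45, -1.965, 0.0]
ft_force: [-0.6, -0.3, -1.1]
grip_width: 0.135
grip_force: 29.9
```

>>> send_rows:
  xyz:
    - [0,0,0]
    - [0,0,0]
    - [0,0,0]
    - [0,0,0]
    - [0,0,0]
    - [0,0,0]
    - [0,0,0]
    - [0,0,0]
    - [0,0,0]
    - [0,0,0]
  dr:
    - [0,0,0]
    - [0,0,0]
    - [0,0,0]
    - [0,0,0]
    - [0,0,0]
    - [0,0,0]
    - [0,0,0]
    - [0,0,0]
    - [0,0,0]
    - [0,0,0]

```text
time: 5.98
position: [0.5062, 0.0245, 0.2285]
tool_rot: [2.455, 1.96, -0.0]
ft_force: [-0.3, -0.7, -0.3]
grip_width: 0.14
grip_force: 29.9
```

```bash
python3 - <<'E'
from h import *
s=get_state();im=get_image('wrist')[:,:,::-1].copy();sc=get_image('scene')[:,:,::-1].copy()
print(s['position'],s['tool_rot'],s['time'])
for z in(.150,.178):print(proj('wrist',np.array([.5246,.0986,z]),s))
cv2.imwrite('pics/w1f.png',im);cv2.imwrite('pics/s1f.png',sc)
cv2.imwrite('pics/w1.png',np.hstack([cv2.resize(im,(400,300)),cv2.resize(sc[130:340,90:370],(400,300))]))
cv2.imwrite('pics/w1.png',np.vstack([cv2.resize(im[:210],(800,300)),cv2.resize(sc[130:335,90:363],(400,300))[:, :].repeat(1,1) if 0 else np.hstack([cv2.resize(sc[130:340,90:370],(400,300)),cv2.resize(im,(400,300))])]))
E
```

```text
[0.50617696 0.02450535 0.22851806] [ 2.45472212e+00  1.96046769e+00 -1.28201947e-04] 5.9833
[280.50876343 110.19556348]
[281.14676488 111.70714625]
```

View pics/w1f.png

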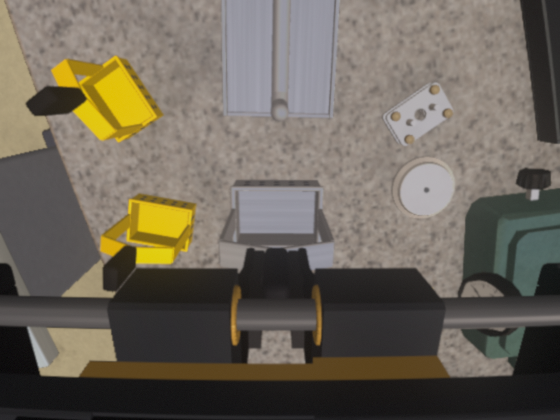

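The wrist view shows the hook tip at (280,109), exactly as predicted, with the arm running straight up the image. The basket is upright and centred at column 277.

```bash
python3 - <<'E'
from h import *
im=cv2.imread('pics/w1f.png');s=get_state()
pts=[]
for r in(10,30,50,70,85):
    g=im[r,262:300].astype(int); sat=g[:,0]-g[:,2]  # tray is bluish, rod is neutral
    q=np.nonzero(sat<np.max(sat)*0.5)[0]; print(r,q.min()+262,q.max()+262)
    p=plane('wrist',((q.min()+q.max())/2+262,r),.155,s); pts.append(p)
    
print(np.array(pts).round(4)); tip=plane('wrist',(280,109),.176,s);print(tip)
T=R.from_rotvec(s['tool_rot']).as_matrix()
print(((np.array(pts+[tip])-s['position'])@T*1000).round(1))
E
```

```text
10 272 290
30 272 289
50 272 289
70 271 289
85 271 288
[[0.5368 0.1524 0.155 ]
 [0.5343 0.1422 0.155 ]
 [0.5319 0.1318 0.155 ]
 [0.5292 0.1211 0.155 ]
 [0.5271 0.113  0.155 ]]
[0.52431412 0.10009789 0.176     ]
[[131.5   1.6  73.5]
 [121.    1.4  73.5]
 [110.3   1.4  73.5]
 [ 99.3   1.1  73.5]
 [ 90.9   0.9  73.5]
 [ 77.7   1.   52.5]]
```

>>> send_rows:
  xyz:
    - [8,1,0]
    - [20,1,0]
    - [36,1,0]
    - [54,1,0]
    - [72,1,0]
    - [90,1,0]
    - [107,1,0]
    - [121,1,0]
    - [130,2,0]
    - [133,2,0]
  dr:
    - [0,0,0]
    - [0,0,0]
    - [0,0,0]
    - [0,0,0]
    - [0,0,0]
    - [0,0,0]
    - [0,0,0]
    - [0,0,0]
    - [0,0,0]
    - [0,0,0]

```text
time: 6.92
position: [0.5376, 0.1561, 0.2285]
tool_rot: [-2.451, -1.963, -0.001]
ft_force: [-0.8, -0.9, -1.8]
grip_width: 0.134
grip_force: 29.9
```

>>> send_rows:
  xyz:
    - [0,0,0]
    - [0,0,4]
    - [0,0,9]
    - [0,0,14]
    - [0,0,19]
    - [0,0,24]
    - [0,0,28]
    - [0,0,32]
    - [0,0,35]
    - [0,0,36]
  dr:
    - [0,0,0]
    - [0,0,0]
    - [0,0,0]
    - [0,0,0]
    - [0,0,0]
    - [0,0,0]
    - [0,0,0]
    - [0,0,0]
    - [0,0,0]
    - [0,0,0]

```text
time: 7.75
position: [0.5373, 0.1536, 0.1919]
tool_rot: [-2.455, -1.96, 0.001]
ft_force: [-0.1, 0.1, -1.6]
grip_width: 0.137
grip_force: 29.9
```

```bash
python3 - <<'E'
from h import *
s=get_state();print(s['position'],s['ft_force'],s['time'])
sc=get_image('scene')[:,:,::-1].copy();w=get_image('wrist')[:,:,::-1]
cv2.imwrite('pics/s2.png',np.vstack([cv2.resize(sc[140:300,90:290],(400,320),interpolation=2),cv2.resize(w,(400,300))])[:600])
E
```

```text
[0.53726953 0.15364074 0.19188456] [-0.09372195  0.05460844 -1.62475675] 7.75
```

View pics/s2.png

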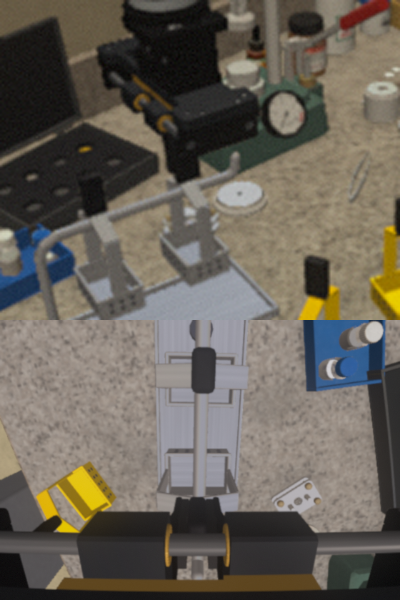

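The arm passes through the loose basket's loop, and there is a clear gap to the hung basket. I'll lower it the last bit.

>>> send_rows:
  xyz:
    - [0,0,0.5]
    - [0,0,1]
    - [0,0,1.5]
    - [0,0,2]
    - [0,0,2.5]
    - [0,0,3]
    - [0,0,3]
    - [0,0,3]
    - [0,0,3]
    - [0,0,3]
  dr:
    - [0,0,0]
    - [0,0,0]
    - [0,0,0]
    - [0,0,0]
    - [0,0,0]
    - [0,0,0]
    - [0,0,0]
    - [0,0,0]
    - [0,0,0]
    - [0,0,0]

```text
time: 8.68
position: [0.5376, 0.1538, 0.1895]
tool_rot: [2.455, 1.96, -0.0]
ft_force: [0.1, -0.5, -0.4]
grip_width: 0.134
grip_force: 29.9
```

>>> send_rows:
  xyz:
    - [0,0,0.5]
    - [0,0,1]
    - [0,0,1]
    - [0,0,1]
    - [0,0,1]
    - [0,0,1]
    - [0,0,1]
    - [0,0,1]
    - [0,0,1]
    - [0,0,1]
  dr:
    - [0,0,0]
    - [0,0,0]
    - [0,0,0]
    - [0,0,0]
    - [0,0,0]
    - [0,0,0]
    - [0,0,0]
    - [0,0,0]
    - [0,0,0]
    - [0,0,0]

```text
time: 9.52
position: [0.5378, 0.1538, 0.1891]
tool_rot: [2.454, 1.96, 0.001]
ft_force: [-1.0, -0.4, 6.0]
grip_width: 0.136
grip_force: 29.9
```

Contact is made at the expected height. I'll ease off and open.

>>> send_rows:
  xyz:
    - [0,0,-0.4]
    - [0,0,-0.6]
    - [0,0,-0.6]
    - [0,0,-0.6]
    - [0,0,-0.6]
    - [0,0,-0.6]
    - [0,0,-0.6]
    - [0,0,-0.6]
    - [0,0,-0.6]
    - [0,0,-0.6]
  dr:
    - [0,0,0]
    - [0,0,0]
    - [0,0,0]
    - [0,0,0]
    - [0,0,0]
    - [0,0,0]
    - [0,0,0]
    - [0,0,0]
    - [0,0,0]
    - [0,0,0]

```text
time: 10.35
position: [0.5377, 0.1538, 0.1891]
tool_rot: [2.455, 1.96, 0.001]
ft_force: [1.4, 0.4, 2.9]
grip_width: 0.136
grip_force: 29.9
```

>>> send_rows:
  xyz:
    - [0,0,0]
    - [0,0,0]
    - [0,0,0]
    - [0,0,0]
    - [0,0,0]
    - [0,0,0]
    - [0,0,0]
    - [0,0,0]
    - [0,0,0]
    - [0,0,0]
  dr:
    - [0,0,0]
    - [0,0,0]
    - [0,0,0]
    - [0,0,0]
    - [0,0,0]
    - [0,0,0]
    - [0,0,0]
    - [0,0,0]
    - [0,0,0]
    - [0,0,0]
  jaw: 50

```text
time: 11.18
position: [0.5375, 0.1538, 0.1891]
tool_rot: [2.455, 1.96, -0.0]
ft_force: [0.5, 0.7, -0.6]
grip_width: 0.574
grip_force: 0.0
```

>>> send_rows:
  xyz:
    - [0,0,-3]
    - [0,0,-9]
    - [0,0,-18]
    - [0,0,-30]
    - [0,0,-45]
    - [0,0,-60]
    - [0,0,-75]
    - [0,0,-90]
    - [0,0,-100]
    - [0,0,-105]
  dr:
    - [0,0,0]
    - [0,0,0]
    - [0,0,0]
    - [0,0,0]
    - [0,0,0]
    - [0,0,0]
    - [0,0,0]
    - [0,0,0]
    - [0,0,0]
    - [0,0,0]

```text
time: 12.02
position: [0.5383, 0.1542, 0.2967]
tool_rot: [2.453, 1.959, 0.005]
ft_force: [0.0, 0.2, -0.8]
grip_width: 0.575
grip_force: 0.0
```

>>> send_rows:
  xyz:
    - [0,0,0]
    - [0,0,0]
    - [0,0,0]
    - [0,0,0]
    - [0,0,0]
    - [0,0,0]
    - [0,0,0]
    - [0,0,0]
    - [0,0,0]
    - [0,0,0]
  dr:
    - [0,0,0]
    - [0,0,0]
    - [0,0,0]
    - [0,0,0]
    - [0,0,0]
    - [0,0,0]
    - [0,0,0]
    - [0,0,0]
    - [0,0,0]
    - [0,0,0]

```text
time: 12.85
position: [0.5375, 0.1538, 0.2941]
tool_rot: [2.455, 1.961, -0.0]
ft_force: [0.2, 1.0, -1.2]
grip_width: 0.576
grip_force: 0.0
```

```bash
python3 - <<'E'
from h import *
s=get_state()
a=get_image('scene').astype(int);w=get_image('wrist')[:,:,::-1]
for _ in range(6): b=get_image('scene').astype(int)
print(s['time'],'motion',np.abs(a-b)[150:300,90:290].max(), np.abs(a-b)[150:300,90:290].mean())
cv2.imwrite('pics/s3.png',np.hstack([cv2.resize(b[140:300,90:290].astype(np.uint8)[:,:,::-1],(400,320),interpolation=2),cv2.resize(w,(400,320))]))
E
```

```text
12.85 motion 15 2.4125111111111113
```

View pics/s3.png

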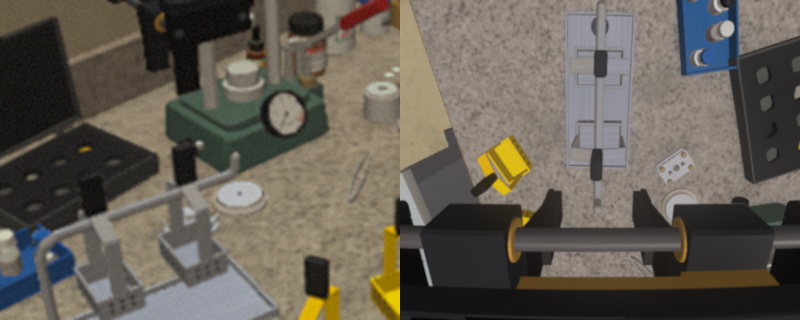

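Both baskets hang upright on the arm with a clear gap, and only image noise changes between frames. I'll let them settle for one more call and hand in.

>>> send_rows:
  xyz:
    - [0,0,-2]
    - [0,0,-4]
    - [0,0,-6]
    - [0,0,-6]
    - [0,0,-6]
    - [0,0,-6]
    - [0,0,-6]
    - [0,0,-6]
    - [0,0,-6]
    - [0,0,-6]
  dr:
    - [0,0,0]
    - [0,0,0]
    - [0,0,0]
    - [0,0,0]
    - [0,0,0]
    - [0,0,0]
    - [0,0,0]
    - [0,0,0]
    - [0,0,0]
    - [0,0,0]

```text
time: 14.08
position: [0.5375, 0.1537, 0.3001]
tool_rot: [2.455, 1.96, -0.0]
ft_force: [-0.4, 0.8, -0.0]
grip_width: 0.573
grip_force: 0.0
```

```bash
python3 -c "
from bench import *
print(close_job())"
```

```text
the job is handed in; nothing more can be done
None
```

I hung the loose basket on the hook arm next to the first one and handed the job in at about 14 s; in the last pictures both baskets hang upright and still with a clear gap, and the judge's verdict was not shown.

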